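# Lay the culture flask down on the imager

## Robot

A 7-joint arm with a two-finger parallel gripper is mounted at the origin on the work surface. World frame = base frame: x ahead of the robot, y to its left, z up, the work surface at z = 0. Lengths are in m, angles in degrees, forces in N, time in s.
With the tool pointing down it reaches from about 0.425 to 0.875 m from the base axis. Payload 4.7 kg.
Tool frame: the origin (TCP) lies between the finger pads; the fingertips stand 22 mm ahead of it and the grasp point (between the pads) lies 3 mm ahead of it (env.tip_reach is the distance from the TCP to the fingertips, in m); z points along the fingers, y is the line along which they close (so a half turn about z gives the same grasp; the last joint's range is limited). The gripper opens to 87 mm and grips with 3 to 60 N. Pads are 19 mm wide; open, the fingers measure 117 mm over their backs; the gripper's body (75 mm by 190 mm) begins 51 mm behind the grasp point.
Start: joints at [68.073, 18.392, -4.016, 83.108, 1.295, 78.541, -3.26], TCP at [0.251, -0.6, 0.245] pointing down, gripper open.
Joint ranges: [-163.93, 163.93], [-17.29, 119.83], [-79.2, 71.16], [3.27, 140.29], [-89.18, 269.18], [5.43, 117.66], [-154.24, 154.24]. Speed limits (degrees/s): [147.25, 147.25, 180, 180, 180, 180, 180].

## Interface

Orientations are given as [roll, pitch, yaw] about the fixed x, y, z axes, in that order (R = Rz(yaw) Ry(pitch) Rx(roll)).
In Python, from cell import env gives the robot as it stands.
- The arm moves only by the shell command python3 -m creep 'ROWS' [FORCE]. ROWS is JSON, one flat list of numbers, 7 for each row, row after row: the finger opening in mm, from 0 to 87, then the shift along the tool's x, y, z in units of 30 mm (1.0 is 30 mm), then the turn, a rotation vector about the tool's x, y, z in units of 6 degrees (1.0 is 6 degrees). A call has 1 to 12 rows; each row is the pose to reach, as a shift and turn from the pose commanded when the call began, along the tool's axes at that moment; what a row does not reach only later rows make up. A row lasts 1/10 s, in which the tool goes at most 50 mm and 8.59 degrees, less where a joint would pass 70% of its speed; a pose out of reach is approached as far as the arm can. A call with a gripper value outside its range is refused whole. The fingers move at their own pace and stop on an object; FORCE is the grip in N (left out, the last holds). Time passes only in rows, so rows that repeat a pose let the fingers close. It gives the time, the measured TCP pose, the force, the opening and the grip force at its end, in the units of the state.
- env.get_obs(): the state, without advancing time (a new reading comes with each control period).
- env.read_camera(name): name is "scene" or "top"; returns a dict with "color" (420x560x3 uint8, red, green, blue), "depth" (420x560 float32, m along the optical axis (not along the pixel's ray), 0 where there is no reading), "fovy" (degrees; the focal length in pixels is half the picture's height over the tangent of half this angle, whatever the lens; pixels are square), "cx", "cy" (the principal point, pixels), "R" (3x3) and "t" (3): a world point X has camera coordinates R X + t. Camera axes: x right, y down, z forward; pixel columns grow to the right and rows downward; lengths in m; the calibration is good to about 2 mm. A picture is of the moment at which its call begins.
- env.sign_off(): hands the job in; it is judged then, once.
The state is a dict: "time_s": time; "qpos": joint angles; "joint_velocities": joint speeds; "effort": joint torques, N m; "tool_pos": TCP position; "tool_rot": TCP orientation; "force": force on the tool from outside, world axes, zero at the start; "wrist_torque": the same for the moment, N m; "grip_width": finger opening in m; "grasp_force": force on a finger pad.
Only numpy, scipy, OpenCV 4.12 (cv2) and the standard library are available. Lean on these libraries where they do the work, as an engineer would, in place of code of your own. Each camera call takes 0.05 s, during which the arm holds its last target. There are 200 camera calls.

## Task

The tall, flat-sided culture flask stands on its end on the deck of the low imager. With the fingertips, tip it over away from the upright stop and let it down gently, never letting it drop, until it lies flat on its broad face along the deck with its foot snug against the stop and its cap out over the open edge. Do not pinch or lift the flask or press hard on it, do not let it go over sideways or off the deck, and leave everything else where it is.

Things in the scene. Friction and masses are not known exactly. Their poses are not given: they have to be found in the camera images.
- flask: The flask to lay down: pale grey-white rigid plastic, 155 mm tall with cap, about 0.12 kg, loose, standing on its foot. Body 36 mm thick (its x), 80 mm wide (its y), 98 mm high; stepped shoulder 34 x 60 mm to 106 mm; then neck and cap. Origin: centre of the foot. z runs from foot to cap; x points away from the stop and must end straight down. Past about 13 degrees of tilt it goes over by itself.
- flask_cap (a point): Centre of the flat end of the flask's white round cap, 155 mm from the foot on the flask's z axis. The cap is 32 mm in diameter and 27 mm long; the neck between cap and shoulder is 26 mm in diameter
- flask_edge (a point): Middle of the flask's bottom edge on the side away from the stop (18 mm along the flask's x from its origin), about which it tips; it stays on the deck, 60 mm above the table.
- imager: The low white imager, bolted down. Origin at table height directly below the middle of the stop's face; x (level) points from the stop along the deck, the way the flask is to fall; y to the side. The flat deck is 60 mm above the table, 150 mm wide. Behind the stop the grey housing (x -12 to -130 mm) is 100 mm high.
- imager_stop (a point): Middle of the foot line of the stop's face, at deck height. The stop is an upright aluminium plate 110 mm wide, 12 mm thick, 50 mm above the deck. The flask starts 4 to 16 mm in front of it, its yaw within 0.06 rad of the imager's
- imager_edge (a point): Middle of the deck's open edge, 130 mm from the stop's face, at deck height. Beyond it is free space down to the table, so the flask's last 25 mm (nearly all of the cap) overhang once it lies against the stop
- vial: Bystander: amber vial, 22 mm diameter, 38 mm tall, standing loose on the grey housing behind the stop; origin at its underside.
- tip_box: Bystander: green box of pipette tips, 85 x 120 mm, 58 mm high; origin at centre of underside.
- beaker: Bystander: glass beaker, 90 mm diameter, 110 mm tall; origin at centre of underside.
- bottle: Bystander: round bottle, 70 mm diameter, 170 mm tall, standing; origin at centre of underside.
- flask_lying: Bystander: a second flask like the first, already lying flat on the table, 155 mm long, 80 mm wide, 36 mm high; origin under its middle.
- pipette: Bystander: micropipette lying on the table, about 275 mm long, 30 mm high; origin at table height near its middle, x along it to the tip.
- comb: Bystander: flat white gel comb, 27 x 90 mm, 4 mm thick; origin at centre of its back strip's underside.
Mind the look-alikes: they are no part of the job. What is shaped like the flask but brown or pink is not meant.

How it is judged (in metres and radians):
At the end, for the whole second after the job is handed in: The flask lies flat (within about 5 degrees) and still on the deck on the broad face that was turned away from the stop, within 35 mm of the deck's middle line and 7 degrees of its direction, its foot within 5 mm of the stop, cap over the open edge (angle between flask's own x axis and vertical above 3.06 rad and x of flask in the frame of imager between -0.003 and 0.005 m and y of flask in the frame of imager between -0.035 and 0.035 m and z of flask in the frame of imager between 0.074 and 0.082 m and angle between the z axis of flask and the x axis of imager, either way round below 0.12 rad and linear speed of flask below 0.01 m/s and angular speed of flask below 0.1 rad/s); the robot touches nothing.
It fails at once if the flask drops, falls over or is flung: it turns faster than 3 rad/s (angular speed of flask above 3 rad/s).
It fails at once if the flask is lifted: its tipping edge rises more than 15 mm off the deck (z of flask_edge in the frame of imager above 0.075 m).
It fails at once if the flask slides off the deck, is carried elsewhere or tips over sideways (z of flask_edge in the frame of imager below 0.05 m or x of flask_edge in the frame of imager above 0.1 m or angle between flask's own y axis and vertical below 1.27 rad or angle between flask's own y axis and vertical above 1.87 rad).
It fails at once if the flask is pinched or pressed hard: the fingers bear on it with more than 25 N (contact force between the fingers and flask above 25 N).
It fails at once if a bystander (vial, tip box, beaker, bottle, other flask, pipette or comb) is moved by more than 30 mm (distance of any of vial, tip_box, beaker, bottle, flask_lying, pipette, comb from where it was at the start of the episode above 0.03 m).
It also fails if it takes over 59 s, if anything falls off the work surface, if the arm or the gripper's body presses on something with over 40 N, if the wrist force passes 120 N, or if a joint passes its speed limit or range.

## Working session

There is one attempt and no reset: what is moved stays moved. The work goes in short steps, Python scripts to look and compute and a shell command to move; the robot and the scene stay as the last step left them, time stands still between calls to the robot, and variables do not carry over. Pictures are saved under pics/ and viewed, at most 10 in all, crops included, and the job is handed in when it is done.

```bash
mkdir -p pics; ls
python3 - <<'E'
from cell import env
import cv2,numpy as np
for n in("scene","top"):
    c=env.read_camera(n); cv2.imwrite(f"pics/{n}0.png",c["color"][:,:,::-1]); np.savez(f"pics/{n}0.npz",**c)
    print(n,c["fovy"],c["cx"],c["cy"],-c["R"].T@c["t"],c["R"][2])
o=env.get_obs();print(o["tool_pos"],o["tool_rot"],o["time_s"],env.tip_reach)
E
```

```text
pics
scene 45.113831922064094 281.35792083537933 215.28894821008885 [1.44257915 0.27019334 1.25120398] [-0.60208653 -0.2200072  -0.7675211 ]
top 50.73372503496743 277.2280110760066 209.85182974135213 [ 0.41022164 -0.03253175  1.35624619] [ 0.13993269 -0.01586901 -0.99003385]
[ 0.25099853 -0.59909094  0.24357796] [-1.79902389e+02  6.64405091e-03  2.27391657e+01] 0.1 0.022
```

View pics/scene0.png

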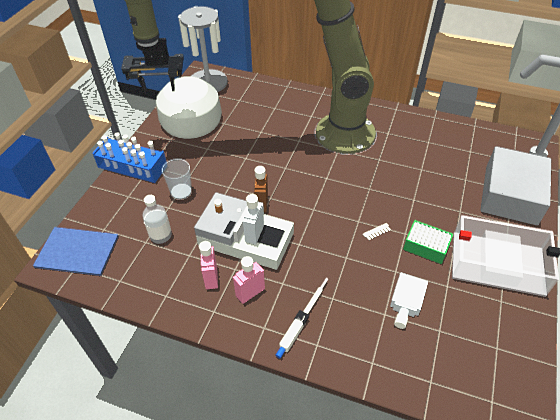

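View pics/top0.png

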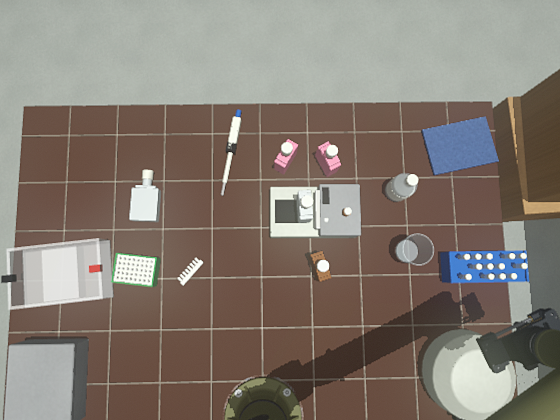

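Scene: the imager is at about (250,230) in the scene view and (315,212) in the top view. The flask stands at (305,205) top, the fall direction is to image left (+y), and the vial is at (347,211). The brown and pink look-alikes stand on either side.

```bash
cat > h.py <<'E'
import numpy as np,cv2
def cloud(c):
    f=c["color"].shape[0]/2/np.tan(np.radians(float(c["fovy"]))/2); d=c["depth"]
    v,u=np.mgrid[:d.shape[0],:d.shape[1]]
    P=np.stack([(u-c["cx"])/f*d,(v-c["cy"])/f*d,d],-1)
    W=(P-c["t"])@c["R"]; W[d==0]=np.nan
    return W
E
python3 - <<'E'
from h import *
for n in("top","scene"):
    c=np.load(f"pics/{n}0.npz"); W=cloud(c)
    X,Y,Z=W[...,0],W[...,1],W[...,2]
    roi=(X>.45)&(X<.85)&(Y>-.4)&(Y<.1)
    print(n,"table z",np.nanmedian(Z[roi&(abs(Z)<.02)]))
    for nm,a,b in(("deck",.053,.067),("housing",.094,.106),("stop",.107,.114),("vial",.13,.145),("flask shoulder",.15,.17),("cap",.205,.225)):
        m=(roi&(Z>a)&(Z<b)).astype(np.uint8)
        k,l,s,_=cv2.connectedComponentsWithStats(m)
        for i in range(1,k):
            if s[i,4]<12: continue
            p=W[l==i]; q=(p[:,:2]*1000).astype(np.float32); r=cv2.minAreaRect(q)
            print(nm,s[i,4],p.mean(0).round(4),"rect",np.round(r[0],1),np.round(r[1],1),round(r[2],2))
E
python3 - <<'E'
import cv2
a=cv2.imread('pics/top0.png')[170:285,250:380];b=cv2.imread('pics/scene0.png')[150:305,180:310]
a=cv2.resize(a,(390,345),interpolation=2);b=cv2.resize(b,(390,465),interpolation=2)
a=cv2.copyMakeBorder(a,0,120,0,0,0);cv2.imwrite('pics/crop.png',cv2.hconcat([a,b]))
E
```

```text
top table z 0.001900051784061235
deck 18 [ 0.7538 -0.1848  0.0605] rect [ 752.3 -185.6] [44.7  1.9] 27.06
deck 12 [ 0.7231 -0.0601  0.0621] rect [723.  -60.3] [28.2  2.3] 57.34
deck 16 [ 0.7135 -0.2099  0.0609] rect [ 713.2 -209.1] [30.9 13.5] 63.58
deck 24 [ 0.6529 -0.3921  0.0598] rect [ 654.8 -392.9] [49.1 10.2] 3.64
deck 1800 [ 0.5842 -0.0888  0.0616] rect [ 590.1 -108.1] [152.6 150.9] 89.32
deck 21 [ 0.5134 -0.2458  0.0572] rect [ 513.3 -245.8] [60.2  0.5] 89.29
housing 37 [ 0.7842 -0.1009  0.1009] rect [ 784.7 -100.3] [35.6 15.2] 45.06
housing 64 [ 0.7637 -0.1912  0.1003] rect [ 755.2 -189.6] [32.  71.8] 85.74
housing 83 [ 0.7326 -0.0693  0.1002] rect [746.3 -74.9] [36.2 57.7] 57.86
housing 12 [ 0.7314 -0.2155  0.1048] rect [ 730.4 -215.2] [ 6.6 19.9] 21.8
housing 48 [ 0.7164 -0.2228  0.0993] rect [ 717.6 -222.2] [13.2 36.6] 26.53
housing 1923 [ 0.5872 -0.2314  0.1015] rect [ 587.6 -229.5] [125.  149.5] 88.52
housing 16 [ 0.644 -0.393  0.101] rect [ 643.6 -393.3] [25.9  4.7] 19.51
housing 18 [ 0.6168 -0.1621  0.0976] rect [ 616.6 -162. ] [ 0.7 48.6] 88.63
housing 54 [ 0.4602 -0
[... 2013 characters left out ...]
5.9] [ 8.5 26. ] 21.49
stop 19 [ 0.7697 -0.0721  0.1099] rect [766.7 -73.2] [15.6 21.1] 58.28
vial 35 [ 0.5835 -0.2421  0.1352] rect [ 581.2 -242.9] [22.5 17.5] 20.75
vial 77 [ 0.6223 -0.1157  0.1377] rect [ 604.9 -109.5] [33.9 87.6] 69.26
vial 39 [ 0.7606 -0.1963  0.1374] rect [ 759.8 -198.3] [17.6 31.2] 29.8
vial 36 [ 0.7702 -0.0706  0.1371] rect [769.6 -71.3] [14.4 30. ] 28.29
flask shoulder 217 [ 0.6135 -0.1192  0.1603] rect [ 599.6 -124.1] [82.1 37.5] 3.16
flask shoulder 82 [ 0.7529 -0.2021  0.154 ] rect [ 751.9 -201.8] [31.6 27.4] 25.78
flask shoulder 99 [ 0.7616 -0.0764  0.1533] rect [761.5 -77.2] [32.4 29.1] 23.12
cap 95 [ 0.6012 -0.1231  0.2126] rect [ 600.9 -123.5] [30.8 29.6] 5.42
```

View pics/crop.png

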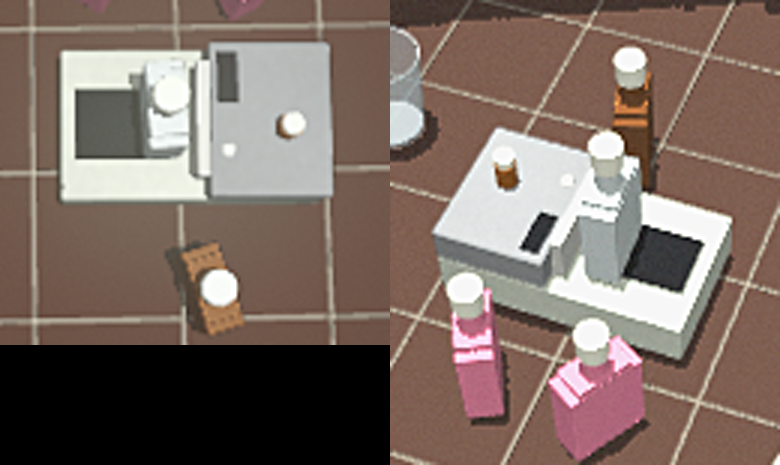

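The top crop shows the stop at about (203,115), the flask cap at (170,95) and the open deck edge at the left (60). The two views put the cap axis near (0.598, -0.126), the stop face near y=-0.159, and the fall direction along +y. The gap to the stop is about 14 mm.

Plan: straddle the cap loosely with one finger ahead and one behind, swing it over its edge while the front finger supports it, then slide it back with the tool tilted about 45°.

```bash
cat >> h.py <<'E'
from scipy.spatial.transform import Rotation as Ro
XF=.598; STOP=-.159
def rel(p0,r0,p,R,w):
    "row for target p,R from pose p0,[rpy deg] r0"
    R0=Ro.from_euler('xyz',r0,degrees=True)
    s=R0.inv().apply(np.array(p)-p0)/.03; t=(R0.inv()*R).as_rotvec(degrees=True)/6
    return [w]+[round(float(x),2) for x in (*s,*t)]
def tool(a): return Ro.from_euler('xyz',[180-a,0,0],degrees=True) # a: tilt, points to -y
def tcp(th,e,a,w,xo,ztip):
    """tool pose: flask tilt th, edge at u=e mm; fingertip centre at flask point
    (x=xo,z=ztip) mm seen in flask axes; returns world p,R"""
    t,A=np.radians([th,a])
    u=e+(xo-18)*np.cos(t)+ztip*np.sin(t); z=60-(xo-18)*np.sin(t)+ztip*np.cos(t)
    u+=22*np.sin(A); z+=22*np.cos(A)
    return np.array([XF,STOP+u/1000,z/1000]),tool(a)
E
python3 - <<'E'
from h import *
from cell import env
o=env.get_obs();p0,r0=np.array(o["tool_pos"]),o["tool_rot"]
print(rel(p0,r0,p0+[0,0,.12],Ro.from_euler('xyz',r0,degrees=True),87))
print(rel(p0,r0,[.598,-.126,.36],tool(0),87))
print(tcp(0,50.5,0,60,0,138))
E
```

```text
[87, -0.0, -0.01, -4.0, 0.0, 0.0, 0.0]
[87, 16.76, -10.08, -3.87, -0.02, 0.0, 3.79]
(array([ 0.598 , -0.1265,  0.22  ]), Rotation.from_matrix(array([[ 1.0000000e+00,  0.0000000e+00,  0.0000000e+00],
                            [ 0.0000000e+00, -1.0000000e+00, -1.2246468e-16],
                            [ 0.0000000e+00,  1.2246468e-16, -1.0000000e+00]])))
```

```bash
python3 -m creep '[60,0,0,-4,0,0,0, 60,0,0,-4,0,0,0, 60,0,0,-4,0,0,0, 60,4,-2.5,-4,0,0,1, 60,8,-5,-4,0,0,2, 60,12,-7.5,-4,0,0,3, 60,16.76,-10.08,-4,0,0,3.79, 60,16.76,-10.08,-4,0,0,3.79, 60,16.76,-10.08,-4,0,0,3.79,60,16.76,-10.08,-4,0,0,3.79,60,16.76,-10.08,-4,0,0,3.79,60,16.76,-10.08,-4,0,0,3.79]'
```

```text
time_s: 1.3
tool_pos: [0.5172, -0.2343, 0.3643]
tool_rot: [180.0, 0.0, -0.0]
force: [1.6, 0.3, 0.3]
grip_width: 0.0602
grasp_force: 0.0
```

```bash
python3 -m creep '[60,2.7,-8.8,1,-7.5,0,0,60,2.7,-8.8,1,-7.5,0,0,60,2.7,-8.8,1,-7.5,0,0,60,2.7,-8.8,1,-7.5,0,0,60,2.7,-8.8,1,-7.5,0,0,60,2.7,-8.8,1,-7.5,0,0,60,2.7,-8.8,1,-7.5,0,0,60,2.7,-8.8,1,-7.5,0,0,60,2.7,-8.8,1,-7.5,0,0,60,2.7,-8.8,1,-7.5,0,0,60,2.7,-8.8,1,-7.5,0,0,60,2.7,-8.8,1,-7.5,0,0]'; python3 -c "
from cell import env;print(env.get_obs()['qpos'])"
```

```text
time_s: 2.5
tool_pos: [0.5975, 0.0265, 0.3354]
tool_rot: [135.0, -0.1, -0.1]
force: [1.1, -0.3, -0.3]
grip_width: 0.06
grasp_force: 0.0
[ 5.51823505e-02  2.31966157e+01 -3.57249575e+01  8.19920009e+01
  5.00350636e+01  1.05995839e+02 -1.24443342e+02]
```

```bash
python3 -m creep '[60,0,-6,4.6,0,0,0,60,0,-6,4.6,0,0,0,60,0,-6,4.6,0,0,0,60,0,-6,4.6,0,0,0,60,0,-6,4.6,0,0,0,60,0,-6,4.6,0,0,0,60,0,-6,4.6,0,0,0,60,0,-6,4.6,0,0,0]'
python3 - <<'E'
from cell import env
from h import *
o=env.get_obs();print(o['qpos']);p0,r0=np.array(o["tool_pos"]),o["tool_rot"]
print(rel(p0,r0,[.598,0,.3],tool(0),60)); print(rel(p0,r0,[.598,-.126,.3],tool(0),60))
E
```

```text
time_s: 3.3
tool_pos: [0.5988, 0.0575, 0.1122]
tool_rot: [135.0, -0.2, -0.1]
force: [0.1, -0.4, 0.9]
grip_width: 0.0604
grasp_force: 0.0
[  -3.86428133   36.51250461  -33.90084898   91.56950764   53.23257871
   93.32266428 -142.4157086 ]
[60, -0.0, 5.78, -3.07, 7.49, -0.03, -0.02]
[60, 0.0, 8.75, -0.11, 7.49, -0.03, -0.02]
```

```bash
python3 -m creep '[60,0,5.78,-3.07,2,0,0,60,0,5.78,-3.07,4,0,0,60,0,5.78,-3.07,6,0,0,60,0,5.78,-3.07,7.49,0,0,60,0,5.78,-3.07,7.49,0,0,60,0,8.75,-0.11,7.49,0,0,60,0,8.75,-0.11,7.49,0,0,60,0,8.75,-0.11,7.49,0,0,60,0,8.75,-0.11,7.49,0,0,60,0,8.75,-0.11,7.49,0,0,60,0,8.75,-0.11,7.49,0,0,60,0,8.75,-0.11,7.49,0,0]'
python3 - <<'E'
from cell import env
from h import *
o=env.get_obs();p0,r0=np.array(o["tool_pos"]),o["tool_rot"]
print(rel(p0,r0,[.598,-.1265,.22],tool(0),60))
ims=[]
for n in("scene","top"):
    c=env.read_camera(n);im=c["color"][:,:,::-1]
    f=210/np.tan(np.radians(c["fovy"]/2)); q=c["R"]@[.598,-.126,.215]+c["t"]; u,v=int(f*q[0]/q[2]+c["cx"]),int(f*q[1]/q[2]+c["cy"])
    ims.append(cv2.resize(im[v-60:v+60,u-60:u+60],(390,390),interpolation=2))
cv2.imwrite("pics/above.png",cv2.hconcat(ims))
E
```

```text
time_s: 4.5
tool_pos: [0.5978, -0.1234, 0.2986]
tool_rot: [179.9, -0.1, 0.2]
force: [0.0, 1.3, -0.2]
grip_width: 0.0598
grasp_force: 0.0
[60, 0.0, 0.1, 2.62, 0.01, -0.01, 0.03]
```

View pics/above.png

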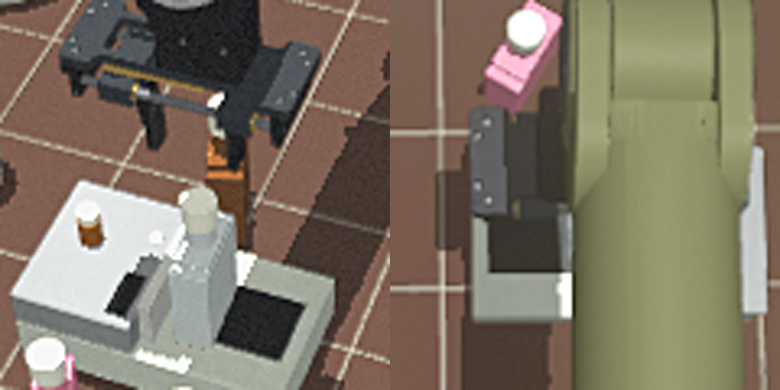

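The scene crop shows both fingertips at about (155,140) and (235,165), one on each side of the cap at (199,195), as wanted. Going down slowly.

```bash
python3 -m creep '[60,0,0.05,0.5,0,0,0,60,0,0.05,1,0,0,0,60,0,0.05,1.5,0,0,0,60,0,0.05,2,0,0,0,60,0,0.05,2.4,0,0,0,60,0,0.05,2.6,0,0,0,60,0,0.05,2.6,0,0,0,60,0,0.05,2.6,0,0,0]'
python3 - <<'E'
from cell import env
from h import *
c=env.read_camera("scene");im=c["color"][:,:,::-1]
f=210/np.tan(np.radians(c["fovy"]/2)); q=c["R"]@[.598,-.126,.2]+c["t"]; u,v=int(f*q[0]/q[2]+c["cx"]),int(f*q[1]/q[2]+c["cy"])
cv2.imwrite("pics/down.png",cv2.resize(im[v-50:v+50,u-60:u+60],(720,600),interpolation=2))
E
```

```text
time_s: 5.4
tool_pos: [0.5979, -0.1273, 0.22]
tool_rot: [179.9, -0.0, -0.0]
force: [0.0, 0.6, 0.6]
grip_width: 0.0598
grasp_force: 0.0
```

View pics/down.png

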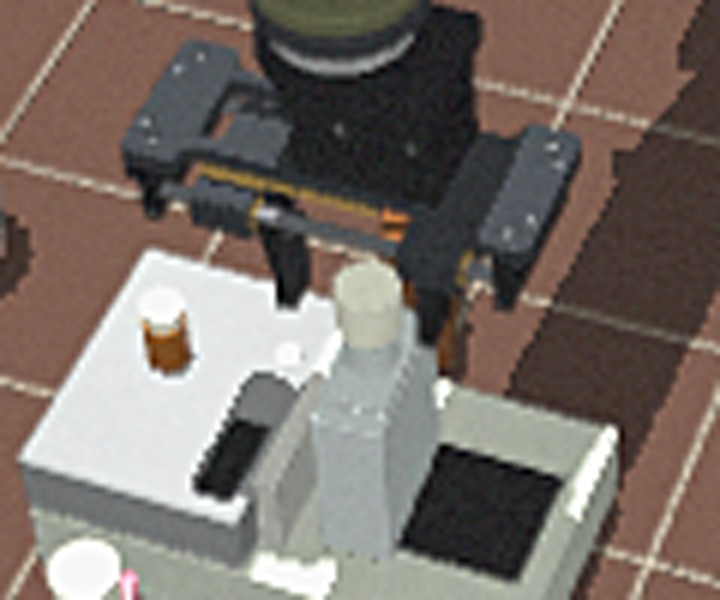

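The cap shows between the tips: left gap about 14 mm at (320,300), right gap about 6 mm at (408,310). The tool therefore needs about +4 mm in y. Next I'll generate the arc schedule.

```bash
cat >> h.py <<'E'
STOP=-.155
def pose(th,e,a,w,k,g=0):
    "front pad touches cap's lower end corner, k mm behind the tip; g: stand-off forward"
    t,A=np.radians([th,a]); b=np.array([np.sin(A),np.cos(A)]); n=np.array([np.cos(A),-np.sin(A)])
    C=np.array([e,60])+[155*np.sin(t)-2*np.cos(t),155*np.cos(t)+2*np.sin(t)]
    q=C+(22-k)*b+(g-w/2)*n
    return np.array([XF,STOP+q[0]/1000,q[1]/1000]),tool(a)
def sched(th,e=50):
    a=min(th,44); w=round(float(np.interp(th,[25,62],[42,86]))); k=np.interp(th,[40,70],[17,12]); g=np.interp(th,[0,25],[5,0])
    return pose(th,e,a,w,k,g),w
def rows(th0,ths,e=50):
    (p,R),w=sched(th0,e); r0=R.as_euler('xyz',degrees=True)
    print("from",th0,p.round(4),r0.round(1))
    for t in ths:
        (q,Q),w=sched(t,e); print(t,rel(p,r0,q,Q,w))
E
python3 - <<'E'
from h import *
rows(0,np.arange(2,25,2)); rows(24,np.arange(26,49,2)); rows(48,np.arange(50,83,3))
E
python3 -m creep '[50,0,-0.13,0,0,0,0,42,0,-0.13,0,0,0,0,42,0,-0.13,0,0,0,0,42,0,-0.13,0,0,0,0]'
```

```text
from 0 [ 0.598 -0.123  0.22 ] [180.   0.   0.]
2 [42, 0.0, -0.17, -0.02, -0.33, 0.0, 0.0]
4 [42, 0.0, -0.35, -0.03, -0.67, 0.0, 0.0]
6 [42, 0.0, -0.52, -0.04, -1.0, 0.0, 0.0]
8 [42, 0.0, -0.7, -0.04, -1.33, 0.0, 0.0]
10 [42, 0.0, -0.87, -0.03, -1.67, 0.0, 0.0]
12 [42, 0.0, -1.04, -0.02, -2.0, 0.0, 0.0]
14 [42, 0.0, -1.22, -0.01, -2.33, 0.0, 0.0]
16 [42, 0.0, -1.39, 0.01, -2.67, 0.0, 0.0]
18 [42, 0.0, -1.56, 0.04, -3.0, 0.0, 0.0]
20 [42, 0.0, -1.73, 0.07, -3.33, 0.0, 0.0]
22 [42, 0.0, -1.91, 0.11, -3.67, 0.0, 0.0]
24 [42, 0.0, -2.07, 0.15, -4.0, 0.0, 0.0]
from 24 [ 0.598  -0.0608  0.2154] [156.   0.   0.]
26 [43, 0.0, -0.16, -0.02, -0.33, 0.0, 0.0]
28 [46, 0.0, -0.3, -0.05, -0.67, 0.0, 0.0]
30 [48, 0.0, -0.46, -0.06, -1.0, 0.0, 0.0]
32 [50, 0.0, -0.61, -0.07, -1.33, 0.0, 0.0]
34 [53, 0.0, -0.75, -0.08, -1.67, 0.0, 0.0]
36 [55, 0.0, -0.91, -0.09, -2.0, 0.0, 0.0]
38 [57, 0.0, -1.06, -0.09, -2.33, 0.0, 0.0]
40 [60, 0.0, -1.2, -0.09, -2.67, 0.0, 0.0]
42 [62, 0.0, -1.37, -0.09, -3.0, 0.0, 0.0]
44 [65, 0.0, -1.51, -0.09, -3.33, 0.0, 0.0]
46 [67, 0.0, -1.65, -0.05, -3.33, 0.0, 0.0]
48 [69, 0.0, -1.79, -0.01, -3.33, 0.0, 0.0]
from 48 [ 0.598  -0.0116  0.1937] [136.   0.   0.]
50 [72, 0.0, -0.13, 0.0, 0.0, 0.0, 0.0]
53 [75, 0.0, -0.35, 0.02, 0.0, 0.0, 0.0]
56 [79, 0.0, -0.55, 0.05, 0.0, 0.0, 0.0]
59 [82, 0.0, -0.76, 0.09, 0.0, 0.0, 0.0]
62 [86, 0.0, -0.96, 0.15, 0.0, 0.0, 0.0]
65 [86, 0.0, -1.21, 0.22, 0.0, 0.0, 0.0]
68 [86, 0.0, -1.46, 0.3, 0.0, 0.0, 0.0]
71 [86, 0.0, -1.71, 0.4, 0.0, 0.0, 0.0]
74 [86, 0.0, -1.95, 0.53, 0.0, 0.0, 0.0]
77 [86, 0.0, -2.18, 0.67, 0.0, 0.0, 0.0]
80 [86, 0.0, -2.41, 0.82, 0.0, 0.0, 0.0]
time_s: 5.85
tool_pos: [0.5976, -0.1234, 0.2198]
tool_rot: [179.9, -0.0, -0.0]
force: [0.5, 0.1, -0.0]
grip_width: 0.0432
grasp_force: 0.0
```

```bash
python3 -m creep '[42,0,-0.17,0,-0.33,0,0, 42,0,-0.35,0,-0.67,0,0, 42,0,-0.52,0,-1,0,0, 42,0,-0.7,0,-1.33,0,0, 42,0,-0.87,0,-1.67,0,0, 42,0,-1.04,0,-2,0,0, 42,0,-1.22,0,-2.33,0,0, 42,0,-1.39,0,-2.67,0,0, 42,0,-1.56,0.05,-3,0,0, 42,0,-1.73,0.07,-3.33,0,0, 42,0,-1.9,0.1,-3.67,0,0, 42,0,-2.07,0.15,-4,0,0]'
python3 - <<'E'
from cell import env
from h import *
c=env.read_camera("scene");im=c["color"][:,:,::-1]
f=210/np.tan(np.radians(c["fovy"]/2)); q=c["R"]@[.598,-.1,.15]+c["t"]; u,v=int(f*q[0]/q[2]+c["cx"]),int(f*q[1]/q[2]+c["cy"])
cv2.imwrite("pics/t24.png",cv2.resize(im[v-50:v+50,u-60:u+60],(720,600),interpolation=2))
E
```

```text
time_s: 7.05
tool_pos: [0.5977, -0.061, 0.2152]
tool_rot: [155.9, -0.0, -0.0]
force: [-0.7, -0.3, -0.2]
grip_width: 0.0421
grasp_force: 0.0
```

View pics/t24.png

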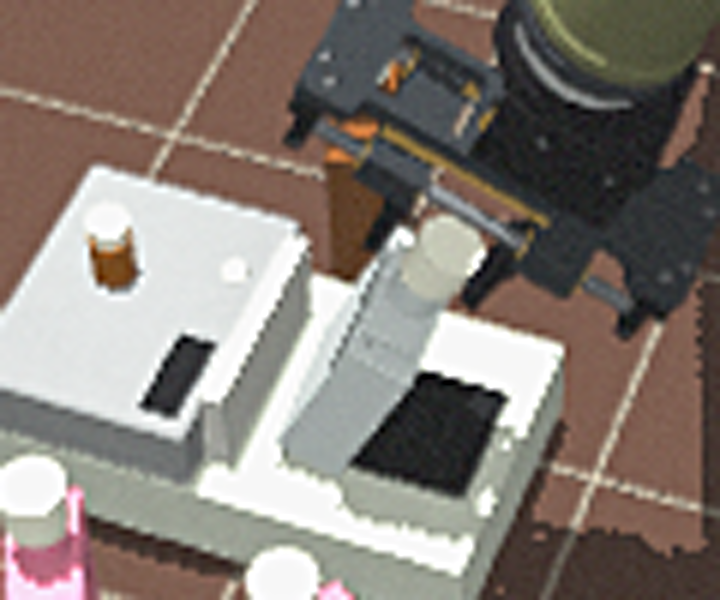

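The flask is tilted about 25° with its cap at (440,255), resting on the front finger at (485,280), and its edge holds on the deck at (330,465). Continuing.

```bash
python3 -m creep '[43,0,-0.16,0,-0.33,0,0, 46,0,-0.3,-0.05,-0.67,0,0, 48,0,-0.46,-0.06,-1,0,0, 50,0,-0.61,-0.07,-1.33,0,0, 53,0,-0.75,-0.08,-1.67,0,0, 55,0,-0.91,-0.09,-2,0,0, 57,0,-1.06,-0.09,-2.33,0,0, 60,0,-1.2,-0.09,-2.67,0,0, 62,0,-1.37,-0.09,-3,0,0, 65,0,-1.51,-0.09,-3.33,0,0, 67,0,-1.65,-0.05,-3.33,0,0, 69,0,-1.79,0,-3.33,0,0]'
python3 - <<'E'
from cell import env
from h import *
c=env.read_camera("scene");im=c["color"][:,:,::-1]
f=210/np.tan(np.radians(c["fovy"]/2)); q=c["R"]@[.598,-.06,.13]+c["t"]; u,v=int(f*q[0]/q[2]+c["cx"]),int(f*q[1]/q[2]+c["cy"])
cv2.imwrite("pics/t48.png",cv2.resize(im[v-50:v+50,u-60:u+60],(720,600),interpolation=2))
E
```

```text
time_s: 8.3
tool_pos: [0.5976, -0.0117, 0.1927]
tool_rot: [136.0, 0.0, 0.0]
force: [0.7, -0.4, -0.2]
grip_width: 0.0673
grasp_force: 0.1
```

View pics/t48.png

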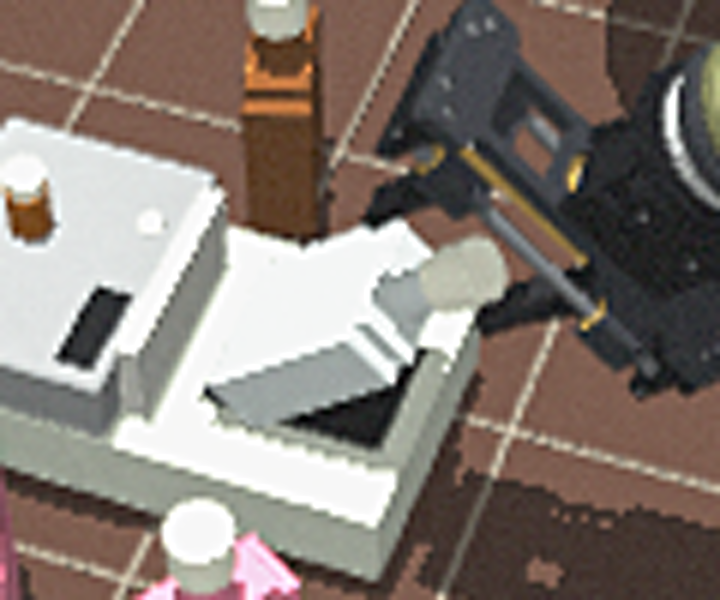

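The flask is at about 48°, cap at (465,270) resting on the lower finger, edge still on the deck. Continuing down to about 77°.

```bash
python3 -m creep '[72,0,-0.13,0,0,0,0, 75,0,-0.35,0.02,0,0,0, 79,0,-0.55,0.05,0,0,0, 82,0,-0.76,0.1,0,0,0, 86,0,-0.96,0.15,0,0,0, 86,0,-1.21,0.22,0,0,0, 86,0,-1.46,0.3,0,0,0, 86,0,-1.71,0.4,0,0,0, 86,0,-1.95,0.53,0,0,0, 86,0,-2.18,0.67,0,0,0,86,0,-2.18,0.67,0,0,0]'
python3 - <<'E'
from cell import env
from h import *
c=env.read_camera("scene");im=c["color"][:,:,::-1]
f=210/np.tan(np.radians(c["fovy"]/2)); q=c["R"]@[.598,-.03,.1]+c["t"]; u,v=int(f*q[0]/q[2]+c["cx"]),int(f*q[1]/q[2]+c["cy"])
cv2.imwrite("pics/t77.png",cv2.resize(im[v-50:v+50,u-60:u+60],(720,600),interpolation=2))
E
```

```text
time_s: 9.45
tool_pos: [0.597, 0.021, 0.1317]
tool_rot: [136.0, 0.1, 0.0]
force: [0.3, 0.0, -0.5]
grip_width: 0.086
grasp_force: 0.3
```

View pics/t77.png

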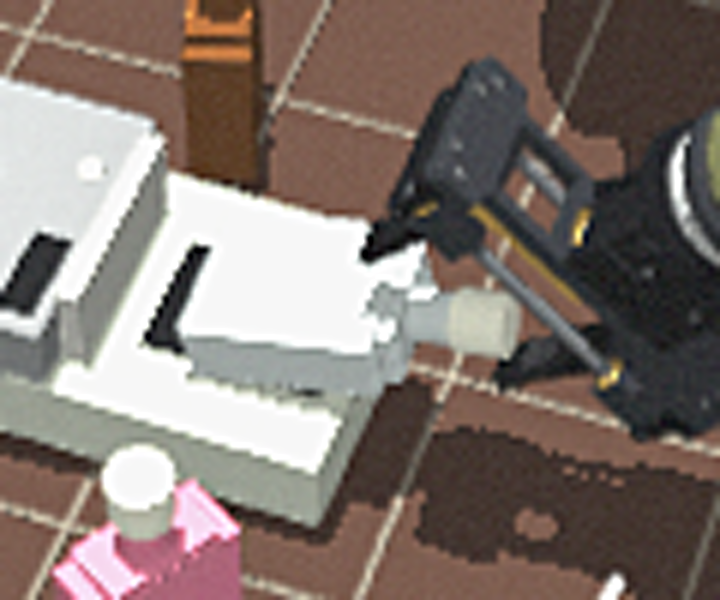

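The flask is at about 75-77°, cap at (490,320) resting on the lower finger at (520,370), well above flat. The upper finger is about 30 mm clear. Now I'll slide it back toward the stop with the tilted pad and measure by depth.

```bash
cat > m.py <<'E'
from cell import env
from h import *
c=env.read_camera("scene"); W=cloud(c); col=c["color"].astype(int)
u=(W[...,1]-STOP)*1000; x=(W[...,0]-.602)*1000; z=W[...,2]*1000+1.5
grey=(col.max(-1)-col.min(-1)<40)&(col.min(-1)>100)
m=grey&(abs(x)<30)&(u>2)&(u<140)&(z>75)&(z<150)
# upper broad face: bin in u, take median of highest z
for a in range(0,140,10):
    k=m&(u>=a)&(u<a+10)
    if k.sum()>5: print(a+5,k.sum(),np.percentile(z[k],[50,85]).round(1),"x",x[k].min().round(),x[k].max().round())
k=grey&(abs(x)<25)&(u>130)&(u<240)&(z>60)&(z<140)
print("cap end u",np.percentile(u[k],[90,98]).round(1),"z max",np.percentile(z[k],[50,97]).round(1),"x med",np.median(x[k]).round(1))
E
python3 m.py
python3 -m creep '[86,0,0.12,0.12,0,0,0,86,0,0.24,0.24,0,0,0,86,0,0.36,0.36,0,0,0,86,0,0.48,0.48,0,0,0,86,0,0.6,0.6,0,0,0,86,0,0.72,0.72,0,0,0,86,0,0.72,0.72,0,0,0]'; python3 m.py
```

```text
45 41 [95.7 98.1] x -29.0 29.0
55 55 [ 97.4 100.6] x -30.0 30.0
65 47 [ 99.8 102.6] x -29.0 29.0
75 52 [102.2 104.5] x -29.0 28.0
85 54 [104.5 105.7] x -25.0 30.0
95 54 [105.9 107.4] x -30.0 29.0
105 50 [107.6 109.8] x -27.0 30.0
115 50 [109.5 112. ] x -28.0 29.0
125 47 [111.3 113.8] x -25.0 28.0
135 69 [113.6 116.1] x -28.0 30.0
cap end u [193.  197.5] z max [112.8 123.1] x med 0.9
time_s: 10.25
tool_pos: [0.5975, -0.0111, 0.1329]
tool_rot: [135.9, -0.0, -0.1]
force: [0.1, -0.6, -0.3]
grip_width: 0.0856
grasp_force: 0.2
15 47 [96.2 98.5] x -29.0 30.0
25 46 [ 97.5 100.2] x -29.0 30.0
35 55 [100.1 103. ] x -30.0 29.0
45 54 [102.6 104.3] x -29.0 30.0
55 53 [103.5 107.1] x -30.0 30.0
65 50 [105.9 108.1] x -30.0 30.0
75 53 [109.  111.2] x -29.0 29.0
85 46 [110.  112.1] x -22.0 30.0
95 55 [112.7 114.7] x -27.0 29.0
105 65 [113.9 116.3] x -30.0 30.0
115 89 [105.8 113.3] x -30.0 30.0
125 31 [108.7 114.3] x -18.0 21.0
135 29 [113.4 116.8] x -19.0 8.0
cap end u [164.  166.3] z max [114.8 124.2] x med -2.8
```

```bash
python3 -m creep '[86,0,-0.06,0.09,0,0,0,86,0,-0.12,0.18,0,0,0,86,0,-0.17,0.26,0,0,0,86,0,-0.23,0.35,0,0,0,86,0,-0.29,0.44,0,0,0,86,0,-0.34,0.53,0,0,0,86,0,-0.4,0.62,0,0,0,86,0,-0.46,0.7,0,0,0,86,0,-0.52,0.8,0,0,0,86,0,-0.58,0.88,0,0,0,86,0,-0.58,0.88,0,0,0]'; python3 m.py
```

```text
time_s: 11.4
tool_pos: [0.5973, -0.016, 0.1013]
tool_rot: [135.9, 0.0, -0.0]
force: [-0.6, -0.6, 0.1]
grip_width: 0.0859
grasp_force: 0.0
5 11 [92.2 96.2] x -30.0 22.0
15 51 [95.8 98.7] x -30.0 28.0
25 53 [96.1 98.6] x -28.0 29.0
35 57 [95.8 97.8] x -30.0 29.0
45 55 [95.8 97.5] x -29.0 30.0
55 55 [95.6 98.8] x -30.0 29.0
65 56 [96.3 97.7] x -29.0 29.0
75 59 [95.6 98.2] x -29.0 30.0
85 37 [96.1 98.6] x -21.0 29.0
95 48 [95.8 99.4] x -19.0 29.0
105 63 [94.7 98.3] x -30.0 30.0
115 57 [88.6 95.7] x -29.0 24.0
125 28 [86.9 90.9] x -18.0 6.0
135 30 [86.4 91.3] x -24.0 5.0
cap end u [162.2 163.2] z max [87.1 96.3] x med -1.0
```

```bash
python3 -m creep '[86,0,0.05,0.05,0,0,0,86,0,0.1,0.1,0,0,0,86,0,0.15,0.15,0,0,0,86,0,0.2,0.2,0,0,0,86,0,0.2,0.2,0,0,0]'; python3 m.py|grep -v '[2-9]5 .*\['
```

```text
time_s: 11.95
tool_pos: [0.5977, -0.0241, 0.1016]
tool_rot: [136.0, -0.0, -0.0]
force: [-0.1, 1.4, -0.6]
grip_width: 0.0859
grasp_force: 0.5
5 43 [96.4 99.2] x -29.0 30.0
105 66 [92.2 96.1] x -30.0 24.0
115 30 [88.2 91.6] x -14.0 8.0
cap end u [154.5 155.2] z max [88.7 96.9] x med -1.7
```

```bash
python3 -m creep '[86,0,0.03,0.03,0,0,0,86,0,0.06,0.06,0,0,0,86,0,0.06,0.06,0,0,0]'; python3 m.py
```

```text
time_s: 12.3
tool_pos: [0.5979, -0.0253, 0.1013]
tool_rot: [136.1, -0.0, 0.1]
force: [0.6, 4.8, -1.3]
grip_width: 0.0854
grasp_force: 2.0
5 39 [95.5 98.2] x -28.0 27.0
15 58 [95.9 98.1] x -30.0 29.0
25 50 [95.7 98.2] x -29.0 30.0
35 53 [95.5 98.3] x -29.0 28.0
45 56 [96.1 98.2] x -28.0 30.0
55 56 [95.1 96.9] x -30.0 29.0
65 58 [95.  98.4] x -29.0 29.0
75 41 [95.1 97.9] x -22.0 30.0
85 41 [95.2 98.7] x -14.0 29.0
95 68 [95. 98.] x -26.0 30.0
105 64 [92.1 97.2] x -25.0 25.0
115 32 [87.1 90.3] x -17.0 7.0
125 23 [87.3 92.5] x -17.0 7.0
135 34 [90.  93.9] x -20.0 8.0
cap end u [153.9 155.1] z max [89.2 96.2] x med -0.5
```

The force has risen to 4.8 N and the flask no longer moves, so the foot is against the stop. Backing off.

```bash
python3 -m creep '[86,0,-0.1,-0.1,0,0,0,86,0,-0.3,-0.3,0,0,0,86,0,-0.7,-0.7,0,0,0,86,0,-1.4,-1.35,0,0,0,86,0,-2.16,-2.1,0,0,0,86,0,-2.16,-2.1,0,0,0,86,0,0,-4,0,0,0,86,0,1.3,-5.7,0,0,0,86,0,1.3,-5.7,0,0,0,86,0,1.3,-5.7,0,0,0,86,0,1.3,-5.7,0,0,0,86,0,1.3,-5.7,0,0,0]'; python3 m.py
python3 - <<'E'
from cell import env
from h import *
ims=[]
for n in("scene","top"):
    c=env.read_camera(n);im=c["color"][:,:,::-1]
    f=210/np.tan(np.radians(c["fovy"]/2)); q=c["R"]@[.598,-.09,.1]+c["t"]; u,v=int(f*q[0]/q[2]+c["cx"]),int(f*q[1]/q[2]+c["cy"])
    ims.append(cv2.resize(im[v-60:v+60,u-60:u+60],(390,390),interpolation=2))
cv2.imwrite("pics/end.png",cv2.hconcat(ims))
E
```

```text
time_s: 13.55
tool_pos: [0.597, 0.064, 0.2502]
tool_rot: [135.9, 0.1, -0.0]
force: [-0.1, 0.4, -1.6]
grip_width: 0.0858
grasp_force: 0.0
5 42 [95.6 97.5] x -29.0 30.0
15 56 [96.1 98.7] x -30.0 30.0
25 55 [95.2 98. ] x -29.0 30.0
35 54 [95.5 98.9] x -30.0 27.0
45 53 [95.  98.2] x -29.0 28.0
55 56 [95.4 98.3] x -30.0 29.0
65 53 [96.6 98.7] x -29.0 29.0
75 59 [95.4 97.3] x -30.0 29.0
85 51 [95.6 98.1] x -29.0 29.0
95 66 [95.  97.8] x -29.0 30.0
105 63 [91.4 96.1] x -29.0 25.0
115 26 [87.2 91.5] x -16.0 5.0
125 27 [88.1 92. ] x -19.0 5.0
135 34 [89.9 93.9] x -21.0 7.0
cap end u [154.2 155. ] z max [88.4 95.9] x med -2.6
```

View pics/end.png

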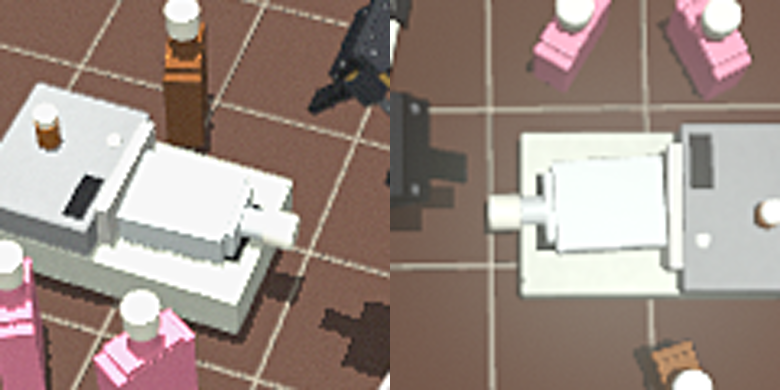

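The flask lies flat with its cap out over the edge at (275,225) in the scene crop. In the top crop it looks slightly yawed, so I'll measure that before handing in.

Run:
```python
from cell import env
from h import *
c=env.read_camera("top"); W=cloud(c)*1000; X,Y,Z=W[...,0],W[...,1],W[...,2]
def rect(m,n):
    k,l,s,_=cv2.connectedComponentsWithStats(m.astype(np.uint8)); i=1+np.argmax(s[1:,4])
    q=W[l==i][:,:2].astype(np.float32); r=cv2.minAreaRect(q); print(n,s[i,4],np.round(r[0],1),np.round(r[1],1),round(r[2],2)); return q
roi=(X>500)&(X<690)&(Y>-300)&(Y<30)
b=rect(roi&(Z>93)&(Z<105)&(Y>-155)&(Y<-55),"body")
rect(roi&(Z>94)&(Z<106)&(Y<-172),"housing"); rect(roi&(Z>107)&(Z<116),"stop")
d=rect(roi&(Z>55)&(Z<68),"deck")
for nm,q,lo,hi in(("body",b,-140,-75),("deck",d,-145,-45)):
    for side in(np.max,np.min):
        ys=np.arange(lo,hi,6); xs=[side(q[(q[:,1]>=y)&(q[:,1]<y+6),0]) for y in ys]
        print(nm,"side slope deg",np.degrees(np.arctan(np.polyfit(ys,xs,1)[0])).round(2))
```

```text
body 914 [ 593.1 -105.1] [79.9 99.8] 1.87
housing 1913 [ 587.3 -232.8] [118.3 148.8] 89.54
stop 146 [ 588.7 -168.3] [ 12.  106.4] 88.69
deck 713 [ 546.  -109.3] [156.1  62.4] 89.12
body side slope deg -2.67
body side slope deg -2.54
deck side slope deg 8.83
deck side slope deg 0.81
```

Run:
```python
from cell import env
from h import *
from collections import defaultdict
acc=defaultdict(list)
for _ in range(3):
    c=env.read_camera("top"); W=cloud(c)*1000; X,Y,Z=W[...,0],W[...,1],W[...,2]
    for xc in range(555,640,10):
        s=abs(X-xc)<5
        b=s&(Z>92)&(Z<104)&(Y>-163)&(Y<-50); t=s&(Z>107.5)&(Z<116)&(Y>-190)&(Y<-150)
        if b.sum()and t.sum(): acc[xc].append((Y[b].min(),Y[t].max(),Y[t].min()))
for k,v in acc.items(): print(k,np.mean(v,0).round(1))
b=(Z>60)&(Z<104)&(Y>-20)&(Y<40)&(abs(X-590)<40);print("cap",X[b].mean(),Y[b].max(),Z[b].max())
c=env.read_camera("top");cv2.imwrite("pics/z.png",c["color"][:,:,::-1]);np.save("pics/z.npy",cloud(c))
```

```text
555 [-160.5 -161.6 -173.3]
565 [-161.  -162.  -182.3]
575 [-161.4 -162.2 -173. ]
585 [-161.7 -162.4 -175.3]
595 [-161.9 -162.8 -175.5]
605 [-162.1 -162.8 -172. ]
615 [-162.4 -163.1 -176.2]
625 [-162.4 -163.6 -176.3]
635 [-162.5 -163.8 -180.6]
cap 587.4053381350694 -5.595470415618732 98.42383655291297
```

The foot sits within about 1 mm of the stop across its whole width and parallel to it, so I'm handing in.

```bash
python3 -c "
from cell import env;print(env.sign_off())"
```

```text
the job is handed in; nothing more can be done
None
```

The flask lies flat on the deck, its foot within about 1 mm of the stop and its cap over the open edge; the gripper is clear and the job is handed in, though the hand-in returned no verdict.

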